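# Stand two finished drawer fronts on the sloped bench stand

### The job

Take the two black drawer fronts out of the slotted rack and stand them side by side on the sloped stand for inspection, one in each bay (either way round), the same way up as they stood in the rack: lower edge fully down on the ledge behind the lip, back flat against the two uprights of its bay. Lower them gently rather than dropping them in, and leave the bare plywood blank in the rack and the other things on the bench where they are.

Things in the scene. Friction and masses are not known exactly. Their poses are not given: they have to be found in the camera images.
- front_deep: Deep drawer front: black film-faced plywood panel with pale edges, upright in a rack slot. 160 mm wide (its y), 12 thick (x), 140 high (z); about 0.2 kg. Origin: middle of the lower edge; z points up. Hand hole 90 mm wide, 28 high, centred in the width, 74 to 102 mm above the lower edge; above it a solid 38 mm band. Both faces alike.
- front_shallow: Shallow drawer front: the same black plywood with pale edges, no hand hole, upright in another rack slot. 160 mm wide (its y), 12 thick (x), 90 high (z); about 0.13 kg. Origin: middle of the lower edge; z points up. Both faces alike.
- blank: Raw blank of pale bare plywood, 160 x 12 x 120 mm (its y, x, z), standing upright in the remaining slot of the rack; it stays there. Origin: middle of the lower edge.
- rack: Slotted rack of bare brown plywood, 250 x 190 mm (its x, y), 48 high, fixed. Origin: centre of its underside. Three parallel slots run along its y, at x = -85, 0 and 85 mm, each 16 mm wide, 36 deep, 166 long, open at the top; the panels stand on the slot floor, 12 mm above the bench. Which panel is in which slot changes.
- stand: Sloped two-bay stand of black plywood with pale edges, fixed; base 200 x 408 mm (its x, y), about 130 high. Origin: on the bench under its centre. Ledge and lip face its +x, roughly away from the robot. The rest (front edges of two upright fins per bay) leans back 30 degrees from vertical. Low cheeks 30 mm high bound each bay, 93 mm either side of its middle.
- bay_left (a point): Middle of the bay towards the stand's +y, where ledge meets rest, 60 mm above the bench. z points up along the slope, x square out of the rest to the lip, y along the ledge. Ledge: z = 0, 24 mm deep to the lip, which is 12 thick, 12 high. Rest: x = 0, two fins 12 mm wide at y = -52 and 52, 80 mm long; open between, but for a rail below z = 29, 18 mm behind.
- bay_right (a point): Middle of the bay towards the stand's -y; axes and sizes as for bay_left.
- sanding_block: Cork sanding block, 66 x 110 x 32 mm; stays where it is. Origin: centre of its underside.
- tape_measure: Yellow and black tape measure, 66 x 36 x 62 mm; stays where it is. Origin: centre of its underside.
Mind the look-alikes: they are no part of the job. What is shaped like the front_shallow but pink is not meant. What is shaped like the front_deep but red is not meant.

How it is judged:
By the outcome, as a careful person would: the job done as asked, in the order asked, and still so for the second after the job is handed in, with the robot touching nothing.
It also fails if it takes over 51 s, if anything falls off the work surface, if the arm or the gripper's body presses on something with over 40 N, if the wrist force passes 120 N, or if a joint passes its speed limit or range.

### The arm

A 6-joint arm with a two-finger parallel gripper is mounted at the origin on the work surface. World frame = base frame: x ahead of the robot, y to its left, z up, the work surface at z = 0. Lengths are in mm, angles in degrees, forces in N, time in s.
With the tool pointing down it reaches from about 300 to 850 mm from the base axis. Payload 4.2 kg.
Tool frame: the origin (TCP) lies on the centre line of the jaws, within the pads' length; the fingertips stand 14 mm ahead of it and the grasp point (between the pads) lies 5 mm behind it; z points along the fingers, y is the line along which they close (so a half turn about z gives the same grasp; the last joint's range is limited). The gripper opens to 91 mm and grips with 3 to 60 N. Pads are 32 mm wide; open, the fingers measure 118 mm over their backs; the gripper's body (76 mm by 178 mm) begins 60 mm behind the grasp point.
Start: joints at [-68.812, 18.312, 89.639, -0, 72.044, -1.146], TCP at [218.506, -531.88, 227.976] pointing down, gripper open.
Joint ranges: [-177.97, 177.97], [-48.28, 115.42], [12.27, 149.76], [-77.06, 257.06], [2.81, 150.46], [-146.56, 146.56]. Speed limits (degrees/s): [147.25, 147.25, 180, 180, 180, 180].

### API

Orientations are given as [roll, pitch, yaw] about the fixed x, y, z axes, in that order (R = Rz(yaw) Ry(pitch) Rx(roll)).
In Python, from workcell import env gives the robot as it stands.
- The arm moves only by the tool arm_command, never from a script. Its argument "motion" is a list of rows, each an object with "offset": the shift along the tool's x, y, z in m, a list of three; "spin": the turn about the tool's z in rad. In form: [{"offset": [tx, ty, tz], "spin": spin}, ...]. A call has 1 to 5 rows; each row shifts and turns the commanded pose from where the row before left it, along the tool's axes as they then stand; what a row does not reach is not made up. A row lasts 1/8 s, in which the tool goes at most 62.5 mm and 10.7 degrees, less where a joint would pass 70% of its speed; a pose out of reach is approached as far as the arm can. A call with a gripper value outside its range is refused whole. "jaw" is the finger opening in m, from 0 to 0.0912, set as the call begins (left out, the last holds). The fingers move at their own pace and stop on an object; "newtons" is the grip in N (left out, the last holds). Time passes only in rows, so rows that do not move let the fingers close. It gives the time, the measured TCP pose, the force, the opening and the grip force at its end, in the units of the state.
- env.state(): the state, without advancing time (a new reading comes with each control period).
- env.grab_frame(name): name is "scene" or "top"; returns (picture, depth): 480x640x3 uint8, blue, green, red; 480x640 float32, mm along the optical axis (not along the pixel's ray), 0 where there is no reading.
- env.camera_model(name): a dict with "fx", "fy", "cx", "cy" (pixels), "eye" and "rotation" of the camera in the world. Camera axes: x right, y down, z forward; pixel columns grow to the right and rows downward; lengths in mm; the calibration is good to about 2 mm. A picture is of the moment at which its call begins. camera_model takes no time and is no camera call.
- env.job_done(): hands the job in; it is judged then, once.
Trained networks look in the newest picture that a camera, given by its name, has taken for a name from the list of things; names that differ only in an ending like _2 or _b are one class to them, and where a whole thing is asked for, a point or a joint stands for the part that bears it (a point fixed in the world has none). Each returns a list of dicts, best first, with "score" (0 to 1); they miss things now and then, are a little off and sometimes report something else, mostly with a low value. They report only what shows in the picture. A call takes as long as a camera call. They do not tell look-alikes from the thing itself.
- env.boxes_of(camera, target): "bbox" ([left, top, right, bottom] in pixels, round what is visible of it).
- env.pinpoint(camera, target): "location" ([column, row] in pixels: a listed point, or the origin of a listed thing).
The state is a dict: "time_s": time; "qpos": joint angles; "qvel": joint speeds; "effort": joint torques, N m; "ee_pos": TCP position; "ee_rot": TCP orientation; "force": force on the tool from outside, world axes, zero at the start; "torque": the same for the moment, N m; "gripper_width": finger opening in mm; "gripper_force": force on a finger pad.
Only numpy, scipy, OpenCV 4.12 (cv2) and the standard library are available. Lean on these libraries where they do the work, as an engineer would, in place of code of your own. Each camera call takes 0.05 s, during which the arm holds its last target. There are 200 camera calls.

## Working session

There is one attempt and no reset: what is moved stays moved. The work goes in short steps, Python scripts to look and compute and a tool call to move; the robot and the scene stay as the last step left them, time stands still between calls to the robot, and variables do not carry over. Pictures are saved under pics/ and viewed, at most 10 in all, crops included, and the job is handed in when it is done.

Besides the shell and the picture viewer there is one more tool, called after "Call:" as name(argument=value, ...), one argument or row to a line, values as JSON. arm_command: Moves the arm, as the interface text tells. Its arguments: {"type":"object","properties":{"motion":{"type":"array"},"jaw":{"type":"number"},"newtons":{"type":"number"}},"required":["motion"]}

```bash
mkdir -p pics; ls; cat > h.py <<'E'
import numpy as np,cv2
from workcell import env
def world(cam,u,v,d):
    m=env.camera_model(cam);R=np.array(m["rotation"]);
    p=np.array([(u-m["cx"])/m["fx"]*d,(v-m["cy"])/m["fy"]*d,d])
    return R@p+np.array(m["eye"])
def cloud(cam,depth):
    m=env.camera_model(cam);R=np.array(m["rotation"]);v,u=np.indices(depth.shape)
    p=np.stack([(u-m["cx"])/m["fx"]*depth,(v-m["cy"])/m["fy"]*depth,depth],-1)
    P=p@R.T+np.array(m["eye"]);P[depth==0]=np.nan
    return P
E
python3 - <<'E'
from h import *
for c in ["scene","top"]:
    i,d=env.grab_frame(c);cv2.imwrite(f"pics/{c}0.png",i);np.save(f"{c}0.npy",d);m=env.camera_model(c);print(c,m)
    for t in ["front_deep","front_shallow","blank","rack","stand","bay_left","bay_right"]:
        r=env.pinpoint(c,t)
        for k in r[:3]:
            u,v=k["location"];
            print(t,round(k["score"],2),np.round([u,v]),np.round(world(c,u,v,d[min(int(v),479),min(int(u),639)])))
print(env.state())
E
```

```text
pics
scene {'fx': 504.07842518357444, 'fy': 504.07842518357444, 'cx': 315.7903629853103, 'cy': 238.19894895851465, 'eye': array([ 930.1237487 ,  797.07979488, 1237.56595762]), 'rotation': array([-144.39885803,   -0.86004101,  146.50880009])}
front_deep 0.76 [434. 273.] [164960. 164827. 165267.]
front_deep 0.64 [366. 281.] [184155. 184022. 184463.]
front_deep 0.62 [329. 325.] [187894. 187761. 188201.]
front_shallow 0.9 [428. 368.] [146634. 146501. 146941.]
blank 0.74 [331. 323.] [184765. 184631. 185072.]
rack 0.67 [346. 304.] [185262. 185129. 185570.]
stand 0.67 [221. 199.] [261904. 261771. 262211.]
bay_left 0.58 [228. 204.] [260725. 260592. 261033.]
bay_right 0.83 [192. 171.] [284798. 284665. 285105.]
top {'fx': 565.2399049589418, 'fy': 565.2399049589418, 'cx': 318.4856069166485, 'cy': 235.51962457696996, 'eye': array([ 296.76627263,   98.95126476, 1363.35079112]), 'rotation': array([-172.97923781,    1.20967666,  -91.0474423 ])}
front_deep 0.94 [248. 264.] [-86561. -86759. -85494.]
front_deep 0.74 [223. 346.] [-77935. -78133. -76869.]
front_shallow 0.69 [239. 234.] [-88213. -88411. 
[... 303 characters left out ...]
12. -197209. -195945.]
{'time_s': 0.8, 'qpos': array([-6.88110074e+01,  1.83094442e+01,  8.96370071e+01,  1.24236866e-03,
        7.20426741e+01, -1.14624876e+00]), 'qvel': array([ 0.01486812, -0.03571805, -0.00950194, -0.10213702,  0.05410996,
        0.02694401]), 'effort': array([-5.13763353e-04, -4.12307274e+01, -2.32222742e+01,  7.28396606e-02,
        3.74324305e-02,  2.24366360e-06]), 'ee_pos': array([ 218.53107102, -531.89288364,  228.0140989 ]), 'ee_rot': array([ 1.79989104e+02, -9.64142025e-04,  2.23348585e+01]), 'force': array([-0.62144975, -0.26548037,  0.09757154]), 'torque': array([ 0.02809055, -0.02811908, -0.06470484]), 'gripper_force': 0.0, 'gripper_width': 91.5650400652301}
```

```bash
sed -i 's/R=np.array(m\["rotation"\])/R=rot(m)/' h.py; sed -i '2a from scipy.spatial.transform import Rotation as Ro\ndef rot(m): return Ro.from_euler("xyz",m["rotation"],degrees=True).as_matrix()' h.py
python3 - <<'E'
from h import *
for c,pts in {"scene":[(434,273),(366,281),(329,325),(428,368),(346,304),(228,204),(192,171)],"top":[(248,264),(223,346),(239,234),(141,262),(233,200),(240,225),(427,175),(509,161)]}.items():
    d=np.load(f"{c}0.npy")
    for u,v in pts: print(c,u,v,np.round(world(c,u,v,d[v,u])))
E
```

```text
scene 434 273 [208. 357.   2.]
scene 366 281 [409. 291.  47.]
scene 329 325 [569. 345.  47.]
scene 428 368 [415. 567.  11.]
scene 346 304 [496. 319.  48.]
scene 228 204 [ 602. -145.   61.]
scene 192 171 [ 641. -303.   85.]
top 248 264 [393. 285.  81.]
top 223 346 [209. 345.  65.]
top 239 234 [466. 310.  52.]
top 141 262 [408. 551.  20.]
top 233 200 [548. 325.  50.]
top 240 225 [480. 300. 103.]
top 427 175 [ 596. -134.   58.]
top 509 161 [ 624. -326.   62.]
```

View pics/scene0.png

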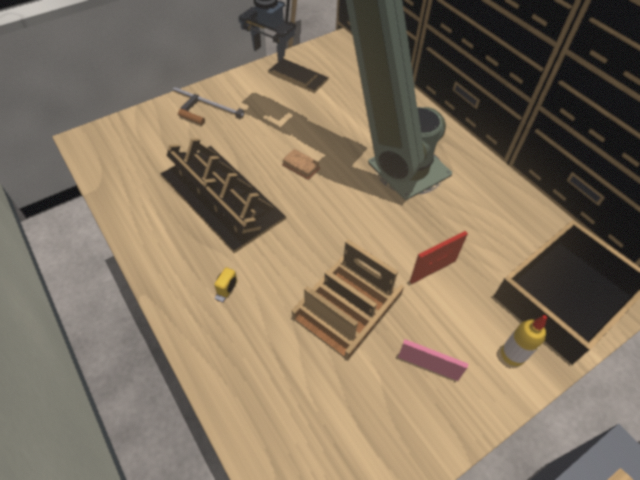

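View pics/top0.png

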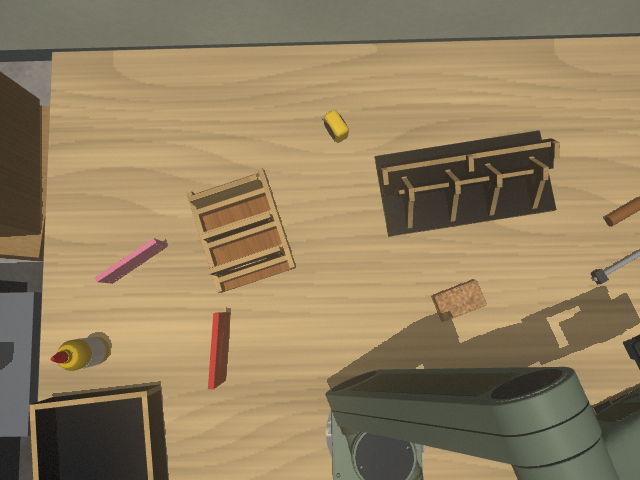

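The scene shows the rack at (346,304). In it are a black deep front with a hand hole (scene 368,265), a black shallow front in the middle slot (350,288) and the pale blank (330,315). The look-alikes, red (439,257) and pink (432,360), lie outside the rack, so the black ones in the slots are meant. The stand is at (225,195) in scene and (465,182) in top.

```bash
python3 - <<'E'
from h import *
img=cv2.imread("pics/scene0.png");cv2.imwrite("pics/crop1.png",cv2.resize(img[230:360,280:480],None,fx=4,fy=4,interpolation=3))
P=[cloud(c,np.load(f"{c}0.npy")).reshape(-1,3) for c in("top","scene")]
def rect(Q,n):
    (c,s,a)=cv2.minAreaRect(Q[:,:2].astype(np.float32));print(n,len(Q),np.round(Q.mean(0),1),"rect",np.round(c,1),np.round(s,1),round(a,1))
for p,cn in zip(P,("top","scene")):
    near=p[(np.abs(p[:,0]-480)<170)&(np.abs(p[:,1]-305)<130)]
    # rack frame: exclude red/pink by rough
    rk=near[(np.abs(near[:,2]-48)<4)];
    for lo,hi,n in((42,54,"rack"),(96,107,"z102"),(126,137,"z132"),(146,157,"z152")):
        Q=near[(near[:,2]>lo)&(near[:,2]<hi)]
        if n=="z102" : Q=Q[np.abs(Q[:,0]-480)<45]
        if n=="z132": Q=Q[Q[:,0]>520]
        if len(Q)>5: rect(Q,cn+n)
    S=p[(np.abs(p[:,0]-600)<170)&(np.abs(p[:,1]+220)<260)]
    for lo,hi in((4,20),(60,90),(95,110),(115,140)):
        Q=S[(S[:,2]>lo)&(S[:,2]<hi)]
        if len(Q)>5: rect(Q,f"{cn} stand {lo}-{hi}")
E
```

```text
toprack 2496 [474.7 303.2  48.5] rect [479.8 309.8] [251.3 192.2] 17.6
topz102 405 [478.9 308.9 102.2] rect [479.2 309.1] [ 13.4 159.7] 17.5
topz132 413 [559.9 334.8 132.1] rect [559.8 334.1] [ 14.1 159.1] 16.9
topz152 453 [398.  284.5 152.5] rect [398.4 284.1] [ 13.4 160. ] 17.5
top stand 4-20 8984 [ 572.5 -220.9   11.3] rect [ 600. -220.] [519.9 339.9] 90.0
top stand 60-90 4082 [ 608.1 -232.    74.2] rect [ 585.2 -231.8] [130.2 409.6] 8.1
top stand 95-110 390 [ 592.7 -240.   100.9] rect [ 588.3 -231. ] [ 92.3 409.8] 7.3
top stand 115-140 379 [ 563.1 -238.9  122.7] rect [ 563.7 -235.4] [ 36.3 317. ] 7.8
scenerack 1924 [491.1 323.7  47.8] rect [481.5 308.2] [252. 192.] 17.4
scenez102 319 [481.9 310.2 101.2] rect [482.2 308. ] [ 16.3 160.7] 17.7
scenez132 334 [563.  335.1 131.3] rect [562.4 333.4] [ 16.9 160.7] 17.0
scenez152 316 [401.3 284.2 151.1] rect [401.4 282.7] [ 17.9 160.6] 17.7
scene stand 4-20 3769 [ 608.6 -192.2   11.1] rect [ 599.8 -220. ] [339.4 518.8] 0.0
scene stand 60-90 2178 [ 610.4 -220.3   75.8] rect [ 590.3 -231.8] [125.  415.8] 7.7
scene stand 95-110 304 [ 589.8 -220.7  101.4] rect [ 595.1 -229.3] [ 88.2 411.4] 8.0
scene stand 115-140 190 [ 568.5 -226.1  121.8] rect [ 568.4 -234.9] [ 38.3 320.6] 7.9
```

View pics/crop1.png

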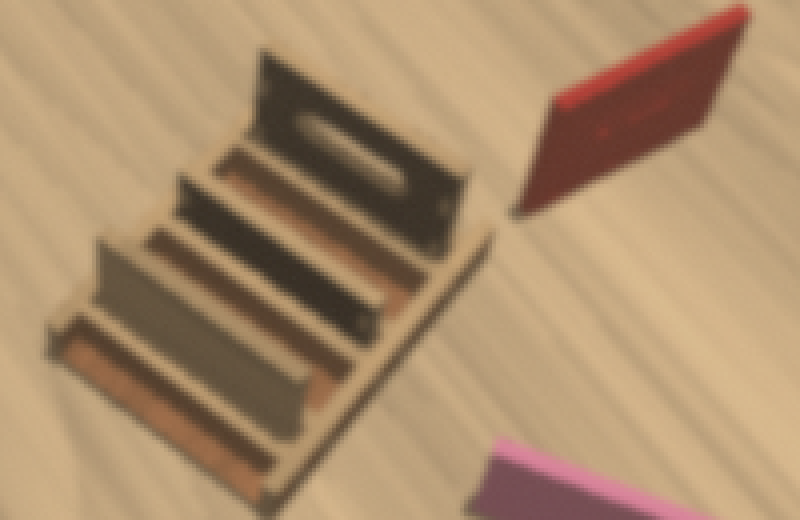

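The crop confirms it: the deep black front with the hole, the black shallow one in the middle, the bare blank nearest the camera. The red and pink pieces are outside the rack. Next I locate the stand more exactly.

```bash
python3 - <<'E'
from h import *
for cn in("top","scene"):
    p=cloud(cn,np.load(cn+"0.npy")).reshape(-1,3)
    p=p[(np.abs(p[:,0]-590)<150)&(np.abs(p[:,1]+235)<240)]
    b=p[(p[:,2]>9)&(p[:,2]<16)&(p[:,0]>480)]
    b=p[(p[:,2]>6)]; b=b[(b[:,0]>470)]
    c,s,a=cv2.minAreaRect(b[:,:2].astype(np.float32));print(cn,"base",np.round(c,1),np.round(s,1),round(a,2))
    yaw=np.radians(7.8);R=np.array([[np.cos(yaw),np.sin(yaw)],[-np.sin(yaw),np.cos(yaw)]])
    C=np.array([590,-234.]);q=np.c_[(p[:,:2]-C)@R.T,p[:,2]]
    print("base y-ends",np.round(np.percentile(q[(q[:,2]>6)&(abs(q[:,0])<110),1],[.3,99.7]),1),"x",np.round(np.percentile(q[(q[:,2]>6)&(q[:,2]<25)&(abs(q[:,1])<180),0],[.5,99.5]),1))
    lip=q[(q[:,2]>60)&(q[:,2]<100)&(q[:,0]>10)]
    for y0 in(-150,-100,-50,50,100,150):
        l=lip[abs(lip[:,1]-y0)<20]; l=l[l[:,2]>l[:,2].max()-4]; print("lip y",y0,"x",np.round(np.percentile(l[:,0],[5,50,95]),1),"z",np.round(np.median(l[:,2]),1))
    # fins: tallest points
    f=q[(q[:,2]>100)&(q[:,2]<140)&(q[:,0]<10)]
    for y0 in np.r_[-200:200:8]:
        l=f[(f[:,1]>=y0)&(f[:,1]<y0+8)]
        if len(l)>8:
            # front-face line fit x = c - tan30*(z-115)
            k=l[:,0]+np.tan(np.radians(30))*(l[:,2]-60)
            print(y0,len(l),"corner x est",np.round(np.percentile(k,[10,50,90]),1),"zmax",l[:,2].max().round(1))
E
```

```text
top base [ 605.2 -234.9] [269.  478.4] 0.27
base y-ends [-204.7  207.4] x [-129.5  140.1]
lip y -150 x [36.9 45.4 47.9] z 89.5
lip y -100 x [42.1 44.  46.6] z 91.9
lip y -50 x [40.3 45.6 47.1] z 90.4
lip y 50 x [39.7 43.9 47.3] z 90.6
lip y 100 x [39.6 43.1 46.7] z 90.7
lip y 150 x [38.6 44.2 46.7] z 90.9
-160 23 corner x est [-9.3  6.6 21.2] zmax 131.5
-152 65 corner x est [-8.8 12.6 22.5] zmax 134.4
-144 77 corner x est [-10.2   8.3  21.2] zmax 129.2
-56 17 corner x est [-7.   1.6 21.4] zmax 126.3
-48 67 corner x est [-9.1 11.  22.6] zmax 131.8
-40 71 corner x est [-8.1  7.7 21.2] zmax 131.1
40 37 corner x est [-9.3 10.4 22.3] zmax 130.2
48 75 corner x est [-9.4  9.  22.5] zmax 132.1
56 32 corner x est [-6.   9.7 19.3] zmax 127.7
144 33 corner x est [-8.  10.1 22.5] zmax 132.6
152 73 corner x est [-8.9 10.5 22.4] zmax 132.9
160 21 corner x est [-7.6  6.4 18.7] zmax 126.9
scene base [ 604.4 -235. ] [268.1 473.1] 0.11
base y-ends [-200.3  207.7] x [-139.5  113.7]
lip y -150 x [44.2 50.2 52. ] z 88.8
lip y -100 x [48.9 51.9 52.9] z 92.2
lip y -50 x [45.9 49.8 53.7] z 89.7
lip y 50 x [48.3 50.6 51.3] z 92.7
lip y 100 x [45.8 49.4 55.5] z 89.6
lip y 150 x [31.9 48.7 53.7] z 89.3
-160 10 corner x est [22.4 23.4 26.7] zmax 124.8
-152 47 corner x est [-5.3 15.9 26.1] zmax 131.3
-144 40 corner x est [-2.4 12.1 26.8] zmax 133.1
-56 17 corner x est [-6.4 22.8 26.5] zmax 130.6
-48 47 corner x est [-2.8 17.4 25. ] zmax 130.8
-40 36 corner x est [-4.8 11.1 24.3] zmax 123.9
40 22 corner x est [ 0.8 23.6 26.9] zmax 129.9
48 67 corner x est [-4.2 13.9 26.4] zmax 131.0
56 13 corner x est [-5.4 17.6 27.5] zmax 127.5
144 24 corner x est [ 2.8 22.2 25.6] zmax 130.5
152 66 corner x est [-6.7 12.7 24.6] zmax 131.9
160 17 corner x est [ 0.4  8.9 27.5] zmax 131.4
```

```bash
cat > plan.py <<'E'
import sys,json
from h import *
# usage: plan.py x,y,z,yaw,n ...   waypoints; n rows each, from the measured pose
s=env.state();p=s["ee_pos"].copy();yaw=s["ee_rot"][2];rows=[]
print(np.round(p,1),np.round(s["ee_rot"],1),np.round(s["force"],1),round(s["gripper_width"],1),round(s["time_s"],2))
for a in sys.argv[1:]:
    x,y,z,w,n=map(float,a.split(","));n=int(n);t=np.array([x,y,z]);d=(t-p)/n;dw=(w-yaw)/n
    for i in range(n):
        R=Ro.from_euler("xyz",[180,0,yaw],degrees=True).as_matrix()
        rows.append({"offset":[round(float(v),4) for v in R.T@d/1000],"spin":round(float(-np.radians(dw)),4)});yaw+=dw
    p=t;print(f"{np.linalg.norm(d):.0f} mm/row")
for i in range(0,len(rows),5): print(json.dumps(rows[i:i+5]))
E
python3 plan.py 440,-120,240,70,9 415,200,220,107.6,6 400,283.5,190,107.6,3
```

```text
[ 218.5 -531.9  228. ] [180.   -0.   22.3] [-0.6 -0.3  0.1] 91.6 0.8
52 mm/row
54 mm/row
30 mm/row
[{"offset": [0.0402, -0.033, -0.0013], "spin": -0.0924}, {"offset": [0.043, -0.0291, -0.0013], "spin": -0.0924}, {"offset": [0.0455, -0.025, -0.0013], "spin": -0.0924}, {"offset": [0.0476, -0.0207, -0.0013], "spin": -0.0924}, {"offset": [0.0494, -0.0162, -0.0013], "spin": -0.0924}]
[{"offset": [0.0506, -0.0116, -0.0013], "spin": -0.0924}, {"offset": [0.0515, -0.0069, -0.0013], "spin": -0.0924}, {"offset": [0.0519, -0.0021, -0.0013], "spin": -0.0924}, {"offset": [0.0519, 0.0027, -0.0013], "spin": -0.0924}, {"offset": [0.0487, -0.0222, 0.0033], "spin": -0.1094}]
[{"offset": [0.0508, -0.0167, 0.0033], "spin": -0.1094}, {"offset": [0.0523, -0.0111, 0.0033], "spin": -0.1094}, {"offset": [0.0532, -0.0053, 0.0033], "spin": -0.1094}, {"offset": [0.0535, 0.0006, 0.0033], "spin": -0.1094}, {"offset": [0.0531, 0.0064, 0.0033], "spin": -0.1094}]
[{"offset": [0.028, 0.0037, 0.01], "spin": 0.0}, {"offset": [0.028, 0.0037, 0.01], "spin": 0.0}, {"offset": [0.028, 0.0037, 0.01], "spin": 0.0}]
```

Call:
arm_command(
  motion=[
    {"offset":[0.04,-0.033,-0.001],"spin":-0.092},
    {"offset":[0.043,-0.029,-0.001],"spin":-0.092},
    {"offset":[0.0455,-0.025,-0.001],"spin":-0.092},
    {"offset":[0.0475,-0.021,-0.001],"spin":-0.092},
    {"offset":[0.049,-0.016,-0.001],"spin":-0.092},
  ],
  jaw=0.06,
)

```text
time_s: 1.42
ee_pos: [341.9, -302.2, 233.2]
ee_rot: [180.0, -0.0, 48.8]
force: [1.1, -0.0, 0.3]
gripper_width: 60.0
gripper_force: 0.0
```

Call:
arm_command(
  motion=[
    {"offset":[0.0505,-0.0115,-0.001],"spin":-0.092},
    {"offset":[0.0515,-0.007,-0.001],"spin":-0.092},
    {"offset":[0.052,-0.002,-0.001],"spin":-0.092},
    {"offset":[0.052,0.003,-0.001],"spin":-0.092},
    {"offset":[0.0485,-0.022,0.003],"spin":-0.109},
  ],
)

```text
time_s: 2.05
ee_pos: [438.6, -66.5, 234.2]
ee_rot: [179.9, -0.0, 76.2]
force: [-0.2, 0.5, 0.3]
gripper_width: 60.1
gripper_force: 0.0
```

Call:
arm_command(
  motion=[
    {"offset":[0.051,-0.017,0.003],"spin":-0.109},
    {"offset":[0.052,-0.011,0.003],"spin":-0.109},
    {"offset":[0.053,-0.005,0.003],"spin":-0.109},
    {"offset":[0.0535,0.0005,0.003],"spin":-0.109},
    {"offset":[0.053,0.0065,0.003],"spin":-0.109},
  ],
)

```text
time_s: 2.68
ee_pos: [417.1, 200.2, 219.1]
ee_rot: [179.9, 0.0, 107.5]
force: [0.6, -0.3, -0.0]
gripper_width: 60.2
gripper_force: 0.0
```

```bash
python3 plan.py 400,283.5,190,107.6,3 400,283.5,140,107.6,5
```

```text
[417.1 200.2 219.1] [179.9   0.  107.5] [ 0.6 -0.3 -0. ] 60.2 2.67
30 mm/row
10 mm/row
[{"offset": [0.0282, 0.0029, 0.0097], "spin": -0.0008}, {"offset": [0.0282, 0.0029, 0.0097], "spin": -0.0008}, {"offset": [0.0282, 0.003, 0.0097], "spin": -0.0008}, {"offset": [0.0, -0.0, 0.01], "spin": -0.0}, {"offset": [0.0, -0.0, 0.01], "spin": -0.0}]
[{"offset": [0.0, -0.0, 0.01], "spin": -0.0}, {"offset": [0.0, -0.0, 0.01], "spin": -0.0}, {"offset": [0.0, -0.0, 0.01], "spin": -0.0}]
```

Call:
arm_command(
  motion=[
    {"offset":[0.028,0.003,0.01],"spin":-0.001},
    {"offset":[0.028,0.003,0.01],"spin":-0.001},
    {"offset":[0.028,0.003,0.01],"spin":0},
    {"offset":[0,0,0.015],"spin":0},
    {"offset":[0,0,0.015],"spin":0},
  ],
)

```text
time_s: 3.3
ee_pos: [400.8, 280.6, 158.0]
ee_rot: [-180.0, 0.0, 107.4]
force: [-0.5, -0.4, 0.3]
gripper_width: 60.0
gripper_force: 0.0
```

Call:
arm_command(
  motion=[
    {"offset":[0,0,0.012],"spin":0},
    {"offset":[0,0,0.008],"spin":0},
  ],
)

```text
time_s: 3.55
ee_pos: [400.9, 280.4, 138.0]
ee_rot: [-180.0, 0.0, 107.3]
force: [-0.4, 0.4, 0.1]
gripper_width: 60.0
gripper_force: 0.0
```

Call:
arm_command(
  motion=[
    {"offset":[0,0,0],"spin":0},
    {"offset":[0,0,0],"spin":0},
    {"offset":[0,0,0],"spin":0},
  ],
  jaw=0.005,
  newtons=20,
)

```text
time_s: 3.92
ee_pos: [401.2, 281.4, 139.4]
ee_rot: [179.9, -0.0, 107.4]
force: [-0.1, 0.1, -0.2]
gripper_width: 32.9
gripper_force: 0.0
```

Call:
arm_command(
  motion=[
    {"offset":[0,0,0],"spin":0},
    {"offset":[0,0,0],"spin":0},
    {"offset":[0,0,0],"spin":0},
    {"offset":[0,0,0],"spin":0},
  ],
)

```text
time_s: 4.42
ee_pos: [400.9, 281.3, 139.0]
ee_rot: [-180.0, 0.0, 107.4]
force: [-0.3, -1.2, 0.2]
gripper_width: 12.0
gripper_force: 20.0
```

```bash
python3 plan.py
```

```text
[400.9 281.3 139. ] [-180.     0.   107.4] [-0.3 -1.2  0.2] 12.0 4.42
```

```bash
python3 plan.py 401,281.4,180,107.4,2 401,281.4,290,107.4,3 520,100,300,104,5 630,-150,290,100,5 633,-326,265,97.8,5
```

```text
[400.9 281.3 139. ] [-180.     0.   107.4] [-0.3 -1.2  0.2] 12.0 4.42
20 mm/row
37 mm/row
43 mm/row
55 mm/row
36 mm/row
[{"offset": [0.0, 0.0001, -0.0205], "spin": -0.0003}, {"offset": [0.0, 0.0001, -0.0205], "spin": -0.0003}, {"offset": [-0.0, 0.0, -0.0367], "spin": -0.0}, {"offset": [-0.0, 0.0, -0.0367], "spin": -0.0}, {"offset": [-0.0, 0.0, -0.0367], "spin": -0.0}]
[{"offset": [-0.0417, 0.0119, -0.002], "spin": 0.0119}, {"offset": [-0.0416, 0.0124, -0.002], "spin": 0.0119}, {"offset": [-0.0414, 0.0128, -0.002], "spin": 0.0119}, {"offset": [-0.0413, 0.0133, -0.002], "spin": 0.0119}, {"offset": [-0.0411, 0.0138, -0.002], "spin": 0.0119}]
[{"offset": [-0.0538, 0.0093, 0.002], "spin": 0.014}, {"offset": [-0.0537, 0.01, 0.002], "spin": 0.014}, {"offset": [-0.0536, 0.0108, 0.002], "spin": 0.014}, {"offset": [-0.0534, 0.0115, 0.002], "spin": 0.014}, {"offset": [-0.0532, 0.0122, 0.002], "spin": 0.014}]
[{"offset": [-0.0348, -0.0055, 0.005], "spin": 0.0077}, {"offset": [-0.0348, -0.0053, 0.005], "spin": 0.0077}, {"offset": [-0.0349, -0.005, 0.005], "spin": 0.0077}, {"offset": [-0.0349, -0.0047, 0.005], "spin": 0.0077}, {"offset": [-0.0349, -0.0045, 0.005], "spin": 0.0077}]
```

Call:
arm_command(
  motion=[
    {"offset":[0,0,-0.02],"spin":0},
    {"offset":[0,0,-0.02],"spin":0},
    {"offset":[0,0,-0.037],"spin":0},
    {"offset":[0,0,-0.037],"spin":0},
    {"offset":[0,0,-0.037],"spin":0},
  ],
)

```text
time_s: 5.05
ee_pos: [400.6, 281.0, 290.5]
ee_rot: [-179.9, 0.0, 107.4]
force: [0.8, 0.0, -1.9]
gripper_width: 11.7
gripper_force: 20.0
```

Call:
arm_command(
  motion=[
    {"offset":[-0.0415,0.012,-0.002],"spin":0.012},
    {"offset":[-0.0415,0.0125,-0.002],"spin":0.012},
    {"offset":[-0.0415,0.013,-0.002],"spin":0.012},
    {"offset":[-0.0415,0.0135,-0.002],"spin":0.012},
    {"offset":[-0.041,0.014,-0.002],"spin":0.012},
  ],
)

```text
time_s: 5.68
ee_pos: [520.9, 98.9, 299.4]
ee_rot: [-180.0, -0.0, 103.9]
force: [1.3, 0.2, -1.7]
gripper_width: 12.0
gripper_force: 20.0
```

Call:
arm_command(
  motion=[
    {"offset":[-0.054,0.0095,0.002],"spin":0.014},
    {"offset":[-0.0535,0.01,0.002],"spin":0.014},
    {"offset":[-0.0535,0.011,0.002],"spin":0.014},
    {"offset":[-0.0535,0.0115,0.002],"spin":0.014},
    {"offset":[-0.053,0.012,0.002],"spin":0.014},
  ],
)

```text
time_s: 6.3
ee_pos: [630.7, -151.4, 289.0]
ee_rot: [-179.9, -0.0, 99.9]
force: [0.8, 0.6, -2.0]
gripper_width: 11.5
gripper_force: 20.0
```

Call:
arm_command(
  motion=[
    {"offset":[-0.035,-0.0055,0.005],"spin":0.008},
    {"offset":[-0.035,-0.0055,0.005],"spin":0.008},
    {"offset":[-0.035,-0.005,0.005],"spin":0.008},
    {"offset":[-0.035,-0.0045,0.005],"spin":0.007},
    {"offset":[-0.035,-0.0045,0.005],"spin":0.007},
  ],
)

```text
time_s: 6.92
ee_pos: [632.8, -327.6, 263.7]
ee_rot: [-179.9, -0.0, 97.7]
force: [0.2, -0.4, -2.0]
gripper_width: 12.1
gripper_force: 20.0
```

```bash
cat > look.py <<'E'
import sys
from h import *
n=sys.argv[1];s=env.state();print(s["ee_pos"].round(1),s["ee_rot"].round(1),s["force"].round(1),s["gripper_width"].round(1))
for c in("top","scene"):
    i,d=env.grab_frame(c);cv2.imwrite(f"pics/{c}{n}.png",i);np.save(f"{c}{n}.npy",d)
E
python3 look.py 1; python3 - <<'E'
import cv2,numpy as np
a=cv2.resize(cv2.imread("pics/top1.png")[110:260,360:580],(800,545),interpolation=3)[:, :]
b=cv2.imread("pics/scene1.png")[60:260,130:330]
cv2.imwrite("pics/c1.png",np.hstack([cv2.resize(cv2.imread("pics/top1.png")[80:260,370:580],(400,343)),cv2.resize(b,(400,400))[:343]]))
E
```

```text
Traceback (most recent call last):
  File "look.py", line 3, in <module>
    n=sys.argv[1];s=env.state();print(s["ee_pos"].round(1),s["ee_rot"].round(1),s["force"].round(1),s["gripper_width"].round(1))
                                                                                                    ^^^^^^^^^^^^^^^^^^^^^^^^
AttributeError: 'float' object has no attribute 'round'
[ WARN:0@0.007] global loadsave.cpp:275 findDecoder imread_('pics/top1.png'): can't open/read file: check file path/integrity
Traceback (most recent call last):
TypeError: 'NoneType' object is not subscriptable
```

```bash
sed -i 's/,s\["gripper_width"\].round(1)//' look.py; python3 look.py 1; python3 - <<'E'
from h import *
yaw=np.radians(7.8);R=np.array([[np.cos(yaw),np.sin(yaw)],[-np.sin(yaw),np.cos(yaw)]]);C=np.array([590,-234.])
print("tool in stand frame",R@(env.state()["ee_pos"][:2]-C))
for cn in("top","scene"):
    p=cloud(cn,np.load(cn+"1.npy"))
    q=np.concatenate([(p[...,:2]-C)@R.T,p[...,2:]],-1).reshape(-1,3)
    f=q[(q[:,2]>145)&(q[:,2]<225)&(abs(q[:,0]-28)<25)&(abs(q[:,1]+95)<100)]
    print(cn,len(f))
    if len(f)>50:
        print("x'",np.percentile(f[:,0],[5,25,50,75,95]).round(1),"y'",np.percentile(f[:,1],[1,99]).round(1), "slope",np.polyfit(f[:,1],f[:,0],1).round(3))
    t=q[(abs(q[:,2]-277)<4)&(abs(q[:,0]-28)<25)&(abs(q[:,1]+95)<100)]
    if len(t): print("top edge",len(t),"x'",np.percentile(t[:,0],[5,50,95]).round(1),"y'",np.percentile(t[:,1],[1,99]).round(1),"z",np.median(t[:,2]))
    lo=q[(q[:,2]>125)&(q[:,2]<150)&(abs(q[:,0]-28)<14)&(abs(q[:,1]+95)<90)]
    if len(lo): print("zmin",np.percentile(lo[:,2],1))
a=cv2.resize(cv2.imread("pics/top1.png")[80:260,370:580],(400,343));b=cv2.resize(cv2.imread("pics/scene1.png")[60:231,130:330],(400,343))
cv2.imwrite("pics/c1.png",np.hstack([a,b]))
E
```

```text
[ 632.8 -327.6  263.7] [-179.9   -0.    97.7] [ 0.2 -0.4 -2. ]
tool in stand frame [  28.54331966 -100.9802506 ]
top 507
x' [22.8 23.4 23.9 24.9 31.9] y' [-118.4  -13. ] slope [ 0.029 26.672]
top edge 239 x' [23.  29.4 36.4] y' [-83.  -14.4] z 277.19971788385715
zmin 136.33032430355723
scene 536
x' [28.1 36.  37.5 38.4 39.4] y' [-178.7  -18.7] slope [-1.5000e-02  3.4969e+01]
top edge 115 x' [23.9 32.4 46.8] y' [-117.6  -21.2] z 276.0181310233751
zmin 131.68526872403902
```

View pics/c1.png

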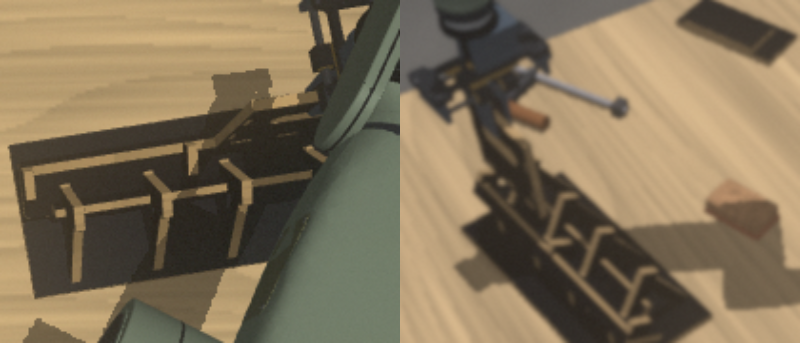

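Call:
arm_command(
  motion=[
    {"offset":[0,-0.0015,0.02],"spin":0},
    {"offset":[0,0,0.02],"spin":0},
    {"offset":[0,0,0.012],"spin":0},
    {"offset":[0,0,0.006],"spin":0},
    {"offset":[0,0,0.004],"spin":0},
  ],
)

```text
time_s: 7.65
ee_pos: [631.8, -326.5, 203.1]
ee_rot: [180.0, 0.0, 97.7]
force: [-0.0, -0.0, -2.2]
gripper_width: 12.0
gripper_force: 20.0
```

Call:
arm_command(
  motion=[
    {"offset":[0,0,0.002],"spin":0},
    {"offset":[0,0,0.002],"spin":0},
  ],
)

```text
time_s: 7.9
ee_pos: [631.8, -326.8, 199.4]
ee_rot: [179.9, 0.0, 97.7]
force: [-0.4, 0.3, -2.9]
gripper_width: 12.2
gripper_force: 20.0
```

Call:
arm_command(
  motion=[
    {"offset":[0,0,0.002],"spin":0},
    {"offset":[0,0,0.0015],"spin":0},
  ],
)

```text
time_s: 8.15
ee_pos: [631.5, -326.7, 195.5]
ee_rot: [180.0, 0.0, 97.7]
force: [0.5, -1.5, -1.5]
gripper_width: 12.1
gripper_force: 20.0
```

Call:
arm_command(
  motion=[
    {"offset":[0,0,0.001],"spin":0},
    {"offset":[0,0,0.001],"spin":0},
  ],
)

```text
time_s: 8.4
ee_pos: [631.7, -326.6, 194.9]
ee_rot: [179.9, 0.0, 97.7]
force: [-2.2, 1.7, 7.0]
gripper_width: 12.0
gripper_force: 20.0
```

Call:
arm_command(
  motion=[
    {"offset":[0,0,0.001],"spin":0},
    {"offset":[0,0,0],"spin":0},
  ],
)

```text
time_s: 8.65
ee_pos: [631.6, -326.5, 194.9]
ee_rot: [179.9, 0.1, 97.7]
force: [-2.6, 1.8, 8.6]
gripper_width: 12.3
gripper_force: 20.0
```

Call:
arm_command(
  motion=[
    {"offset":[0,0,0],"spin":0},
    {"offset":[0,0,0],"spin":0},
    {"offset":[0,0,0],"spin":0},
    {"offset":[0,0,0],"spin":0},
  ],
  jaw=0.03,
)

```text
time_s: 9.15
ee_pos: [631.5, -326.7, 192.1]
ee_rot: [-180.0, -0.0, 97.7]
force: [-0.2, -0.3, -0.2]
gripper_width: 29.8
gripper_force: 0.1
```

```bash
cat > panel.py <<'E'
import sys
from h import *
# fit of panel front face in the scene camera, stand frame; args: tag ycentre zlo zhi
n=sys.argv[1];yc,zl,zh=map(float,sys.argv[2:5])
yaw=np.radians(7.8);R=np.array([[np.cos(yaw),np.sin(yaw)],[-np.sin(yaw),np.cos(yaw)]]);C=np.array([590,-234.])
p=cloud("scene",np.load(f"scene{n}.npy"));q=np.concatenate([(p[...,:2]-C)@R.T,p[...,2:]],-1).reshape(-1,3)
q=q[(q[:,2]>zl)&(q[:,2]<zh)&(abs(q[:,0]-5)<60)&(abs(q[:,1]-yc)<85)]
A=np.c_[q[:,1:],np.ones(len(q))];w=np.ones(len(q),bool)
for _ in range(12):
    k=np.linalg.lstsq(A[w],q[w,0],rcond=None)[0];r=q[:,0]-A@k;w=abs(r)<max(2.5,1.0*np.median(abs(r)))
print("pts",w.sum(),len(q),"tilt",np.degrees(np.arctan(-k[1])).round(1),"yaw err",np.degrees(k[0]).round(1),"face x' at z=60",(k@[yc,60,1]).round(1),"y' range",np.percentile(q[w,1],[1,99]).round(1),"zmax",np.percentile(q[w,2],99).round(1))
E
python3 look.py 2; python3 panel.py 2 -98 95 215
```

```text
[ 631.5 -326.7  192.1] [-180.    -0.    97.7] [-0.2 -0.3 -0.2]
pts 489 955 tilt 3.9 yaw err 0.0 face x' at z=60 39.3 y' range [-170.7  -14.2] zmax 210.9
```

Call:
arm_command(
  motion=[
    {"offset":[0,-0.005,0.001],"spin":0},
    {"offset":[0,-0.005,0.001],"spin":0},
    {"offset":[0,-0.005,0.002],"spin":0},
    {"offset":[0,-0.005,0.002],"spin":0},
    {"offset":[0,-0.005,0.002],"spin":0},
  ],
)

```text
time_s: 9.88
ee_pos: [606.3, -330.1, 184.4]
ee_rot: [-180.0, 0.0, 97.7]
force: [-1.5, -0.9, 0.7]
gripper_width: 30.2
gripper_force: 0.2
```

```bash
python3 look.py 3; python3 panel.py 3 -98 95 215
```

```text
[ 606.3 -330.1  184.4] [-180.     0.    97.7] [-1.5 -0.9  0.7]
pts 610 1104 tilt 14.9 yaw err -0.1 face x' at z=60 41.1 y' range [-174.3  -14.8] zmax 204.1
```

Following well: the tilt is 15°.

Call:
arm_command(
  motion=[
    {"offset":[0,-0.005,0.002],"spin":0},
    {"offset":[0,-0.005,0.002],"spin":0},
    {"offset":[0,-0.005,0.0025],"spin":0},
    {"offset":[0,-0.005,0.0025],"spin":0},
    {"offset":[0,-0.005,0.0025],"spin":0},
  ],
)

```text
time_s: 10.6
ee_pos: [581.6, -333.4, 172.7]
ee_rot: [-180.0, -0.0, 97.7]
force: [-0.6, -0.3, -0.4]
gripper_width: 29.8
gripper_force: 0.2
```

Call:
arm_command(
  motion=[
    {"offset":[0,-0.004,0.002],"spin":0},
    {"offset":[0,-0.003,0.001],"spin":0},
    {"offset":[0,-0.003,0.001],"spin":0},
  ],
)

```text
time_s: 10.98
ee_pos: [572.0, -334.8, 168.9]
ee_rot: [180.0, 0.0, 97.7]
force: [-0.9, 0.4, 0.1]
gripper_width: 29.8
gripper_force: 0.2
```

```bash
python3 look.py 4; python3 panel.py 4 -98 95 215
```

```text
[ 572.  -334.8  168.9] [180.    0.   97.7] [-0.9  0.4  0.1]
pts 620 1240 tilt 30.4 yaw err 0.1 face x' at z=60 42.8 y' range [-171.6  -13.9] zmax 208.7
```

Call:
arm_command(
  motion=[
    {"offset":[0,-0.002,0],"spin":0},
    {"offset":[0,0,0],"spin":0},
    {"offset":[0,0,0],"spin":0},
  ],
  jaw=0.056,
)

```text
time_s: 11.45
ee_pos: [570.3, -335.0, 169.1]
ee_rot: [180.0, 0.0, 97.7]
force: [-0.1, 0.5, -0.2]
gripper_width: 55.1
gripper_force: 0.0
```

Call:
arm_command(
  motion=[
    {"offset":[0,-0.007,-0.012],"spin":0},
    {"offset":[0,-0.012,-0.02],"spin":0},
    {"offset":[0,-0.015,-0.025],"spin":0},
    {"offset":[0,-0.015,-0.03],"spin":0},
    {"offset":[0,-0.01,-0.04],"spin":0},
  ],
)

```text
time_s: 12.08
ee_pos: [509.9, -343.0, 298.2]
ee_rot: [-180.0, 0.0, 97.7]
force: [0.5, 0.1, 0.2]
gripper_width: 55.8
gripper_force: 0.0
```

```bash
python3 look.py 5; python3 panel.py 5 -98 95 185; python3 - <<'E'
from h import *
yaw=np.radians(7.8);R=np.array([[np.cos(yaw),np.sin(yaw)],[-np.sin(yaw),np.cos(yaw)]]);C=np.array([590,-234.])
p=cloud("scene",np.load("scene5.npy"));q=np.concatenate([(p[...,:2]-C)@R.T,p[...,2:]],-1).reshape(-1,3)
# coordinate square to the rest, for left-bay fins and the panel
s=q[:,0]*np.cos(np.pi/6)+(q[:,2]-60)*.5; h=-q[:,0]*.5+(q[:,2]-60)*np.cos(np.pi/6)
for n,lo,hi in(("panel",-178,-20),("fin",44,58),("fin",146,160)):
    m=(q[:,1]>lo)&(q[:,1]<hi)&(q[:,2]>90)&(q[:,2]<190)&(abs(s-25)<30)
    print(n,m.sum(),np.percentile(s[m],[50,75,85,95,98]).round(1), "along slope max",np.percentile(h[m],99).round(1))
m=(q[:,1]>-178)&(q[:,1]<-20)&(s>22)&(s<45)&(h>50);print("panel top along slope",np.percentile(h[m],[95,99]))
l=(q[:,2]>78)&(q[:,2]<96)&(s>40)&(s<70)
for lo,hi in((-170,-30),(30,170)):
    m=l&(q[:,1]>lo)&(q[:,1]<hi); print("lip s",np.percentile(s[m],[5,50,95]).round(1),"h",np.percentile(h[m],[5,50,95]).round(1))
cv2.imwrite("pics/c5.png",cv2.resize(cv2.imread("pics/scene5.png")[110:260,140:300],(720,600),interpolation=3)[:600])
E
python3 plan.py
```

```text
[ 509.9 -343.   298.2] [-180.     0.    97.7] [0.5 0.1 0.2]
pts 679 1252 tilt 32.5 yaw err 0.1 face x' at z=60 43.5 y' range [-173.3  -13.8] zmax 184.1
panel 1236 [33.1 35.2 36.2 38.3 39.7] along slope max 129.5
fin 105 [15.  20.8 22.1 23.8 25. ] along slope max 69.0
fin 107 [15.6 20.8 22.1 23.7 24.4] along slope max 70.2
panel top along slope [388.11264947 393.37246057]
lip s [40.4 55.6 60.7] h [-11.1  -1.6   6. ]
lip s [45.2 56.1 60.5] h [-11.3  -2.5   2. ]
[ 511.7 -344.5  303.3] [179.5   0.5  97.7] [1.1 0.1 0.5] 55.8 12.18
```

View pics/c5.png

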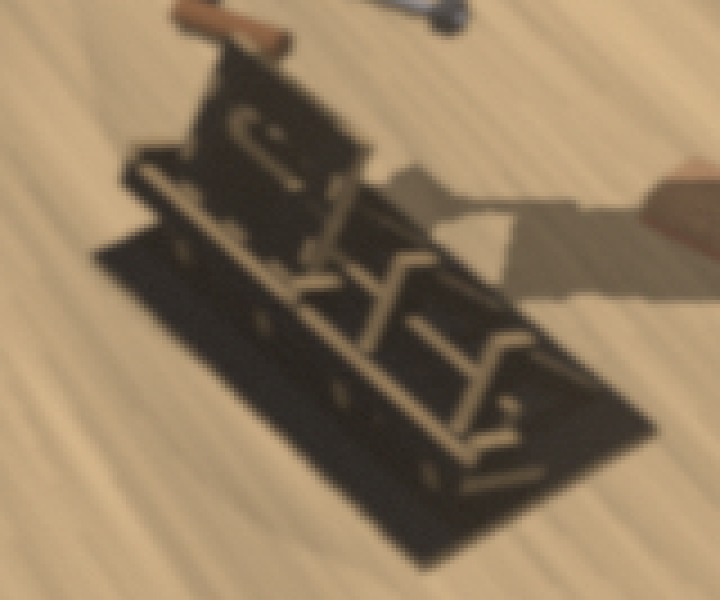

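```bash
cat > fit.py <<'E'
import sys
from h import *
n=sys.argv[1];lo,hi=map(float,sys.argv[2:4]);hm=float(sys.argv[4])
yaw=np.radians(7.8);R=np.array([[np.cos(yaw),np.sin(yaw)],[-np.sin(yaw),np.cos(yaw)]]);C=np.array([590,-234.])
p=cloud("scene",np.load(f"scene{n}.npy"));q=np.concatenate([(p[...,:2]-C)@R.T,p[...,2:]],-1).reshape(-1,3)
s=q[:,0]*np.cos(np.pi/6)+(q[:,2]-60)*.5; h=-q[:,0]*.5+(q[:,2]-60)*np.cos(np.pi/6)
for a in range(-10,int(hm)+10,10):
    m=(q[:,1]>lo+12)&(q[:,1]<hi-12)&(h>a)&(h<a+10)&(s>15)&(s<50)
    if m.sum()>10: print(a+5,m.sum(),"s",np.percentile(s[m],[25,50,75]).round(1))
m=(q[:,1]>lo+8)&(q[:,1]<hi-8)&(s>20)&(s<50)&(h>hm-30)&(h<hm+30);print("h max",np.percentile(h[m],[95,98,99.5]).round(1))
E
python3 fit.py 5 -178 -18 130
python3 - <<'E'
from h import *
yaw=np.radians(7.8);R=np.array([[np.cos(yaw),np.sin(yaw)],[-np.sin(yaw),np.cos(yaw)]]);C=np.array([590,-234.])
p=cloud("scene",np.load("scene0.npy"));q=np.concatenate([(p[...,:2]-C)@R.T,p[...,2:]],-1).reshape(-1,3)
s=q[:,0]*np.cos(np.pi/6)+(q[:,2]-60)*.5; h=-q[:,0]*.5+(q[:,2]-60)*np.cos(np.pi/6)
for a in range(-15,75,10):
    print(a+5,[np.percentile(s[m],[50,80,90]).round(1) for c in(-149,-46,49,152) for m in[(abs(q[:,1]-c)<8)&(h>a)&(h<a+10)&(s>12)&(s<40)] if m.sum()>5])
E
```

```text
-5 78 s [35.6 38.8 45.2]
5 98 s [35.4 37.1 39.9]
15 94 s [35.  36.3 37.8]
25 87 s [34.2 35.7 37.5]
35 93 s [33.7 35.3 36.9]
45 91 s [33.7 35.  36.1]
55 99 s [33.2 34.7 36.3]
65 103 s [27.6 32.4 34.9]
75 45 s [30.6 32.8 34.7]
85 37 s [31.3 32.6 34. ]
95 101 s [30.8 32.2 33.7]
105 98 s [30.3 32.  33.4]
115 100 s [29.7 31.1 33.2]
125 143 s [25.3 29.6 31.7]
h max [129.2 130.1 130.8]
-10 [array([21.8, 25. , 26.4]), array([24.6, 27.2, 28.6]), array([21.7, 26.9, 28.7]), array([22.6, 25.3, 29.7])]
0 [array([20.3, 23.7, 24.1]), array([21.3, 23.2, 23.5]), array([20.4, 22.3, 23.3]), array([20.7, 22.3, 23.7])]
10 [array([19. , 21.9, 22.4]), array([19.7, 24. , 24.6]), array([20.9, 23.1, 23.7]), array([21.2, 22.8, 23.3])]
20 [array([20.9, 22.4, 24.4]), array([20.2, 22. , 22.3]), array([20.7, 21.5, 21.5]), array([19.6, 21.7, 23.3])]
30 [array([21.6, 24.2, 25.4]), array([20.9, 23.4, 24.1]), array([19.2, 21.1, 23. ]), array([20.9, 22.2, 23.1])]
40 [array([19.8, 23. , 23.6]), array([20.6, 21.7, 21.7]), array([20.7, 23.2, 23.7]), array([18.6, 21.3, 21.4])]
50 [array([19.5, 23.2, 25.1]), array([20.1, 21.5, 22.2]), array([19.1, 21.6, 24. ]), array([19.6, 21.1, 22.6])]
60 [array([19.6, 21.2, 22.2]), array([19.7, 21.2, 21.5]), array([21.2, 23.3, 24.4]), array([20.1, 21.1, 22.1])]
70 [array([20.6, 22.2, 22.8]), array([15. , 21.7, 23.2]), array([16.8, 20.3, 22.1]), array([18.6, 22.1, 23.2])]
```

The panel has its lower edge down behind the lip. It leans about 2° too far, so the bottom is some 3 mm off the rest. I'll push it in gently with the closed fingers.

```bash
python3 plan.py 662,-323,270,7.8,9 662,-323,150,7.8,3 662,-323,116,7.8,2
```

```text
[ 511.7 -344.5  303.3] [179.5   0.5  97.7] [1.1 0.1 0.5] 55.8 12.18
17 mm/row
40 mm/row
17 mm/row
[{"offset": [0.0001, 0.0169, 0.0037], "spin": 0.1743}, {"offset": [0.0031, 0.0166, 0.0037], "spin": 0.1743}, {"offset": [0.0059, 0.0158, 0.0037], "spin": 0.1743}, {"offset": [0.0085, 0.0145, 0.0037], "spin": 0.1743}, {"offset": [0.0109, 0.0128, 0.0037], "spin": 0.1743}]
[{"offset": [0.013, 0.0108, 0.0037], "spin": 0.1743}, {"offset": [0.0147, 0.0083, 0.0037], "spin": 0.1743}, {"offset": [0.0159, 0.0057, 0.0037], "spin": 0.1743}, {"offset": [0.0166, 0.0028, 0.0037], "spin": 0.1743}, {"offset": [0.0, -0.0, 0.04], "spin": 0.0}]
[{"offset": [0.0, -0.0, 0.04], "spin": 0.0}, {"offset": [0.0, -0.0, 0.04], "spin": 0.0}, {"offset": [0.0, -0.0, 0.017], "spin": -0.0}, {"offset": [0.0, -0.0, 0.017], "spin": -0.0}]
```

Call:
arm_command(
  motion=[
    {"offset":[0,0.017,0.003],"spin":0.174},
    {"offset":[0.003,0.0165,0.003],"spin":0.174},
    {"offset":[0.006,0.016,0.003],"spin":0.174},
    {"offset":[0.0085,0.0145,0.003],"spin":0.174},
    {"offset":[0.011,0.013,0.003],"spin":0.174},
  ],
  jaw=0.0,
  newtons=10,
)

```text
time_s: 12.8
ee_pos: [595.4, -331.0, 281.5]
ee_rot: [180.0, 0.0, 47.5]
force: [0.5, -0.1, -0.4]
gripper_width: 8.8
gripper_force: 0.0
```

Call:
arm_command(
  motion=[
    {"offset":[0.013,0.011,0.003],"spin":0.174},
    {"offset":[0.0145,0.0085,0.003],"spin":0.174},
    {"offset":[0.016,0.0055,0.003],"spin":0.174},
    {"offset":[0.0165,0.003,0.003],"spin":0.174},
    {"offset":[0,0,0],"spin":0},
  ],
)

```text
time_s: 13.42
ee_pos: [662.5, -321.4, 268.6]
ee_rot: [-180.0, 0.0, 8.2]
force: [0.3, -0.7, -0.3]
gripper_width: 0.3
gripper_force: 0.0
```

```bash
python3 plan.py 662,-323,150,7.8,4 662,-323,116,7.8,2 640,-326,116,7.8,3
```

```text
[ 662.5 -321.4  268.6] [-180.     0.     8.2] [ 0.3 -0.7 -0.3] 0.3 13.43
30 mm/row
17 mm/row
7 mm/row
[{"offset": [-0.0002, 0.0004, 0.0296], "spin": 0.0016}, {"offset": [-0.0002, 0.0004, 0.0296], "spin": 0.0016}, {"offset": [-0.0002, 0.0004, 0.0296], "spin": 0.0016}, {"offset": [-0.0002, 0.0004, 0.0296], "spin": 0.0016}, {"offset": [0.0, -0.0, 0.017], "spin": 0.0}]
[{"offset": [0.0, -0.0, 0.017], "spin": 0.0}, {"offset": [-0.0074, -0.0, -0.0], "spin": 0.0}, {"offset": [-0.0074, -0.0, -0.0], "spin": 0.0}, {"offset": [-0.0074, -0.0, -0.0], "spin": 0.0}]
```

Call:
arm_command(
  motion=[
    {"offset":[0,0,0.03],"spin":0.007},
    {"offset":[0,0,0.04],"spin":0},
    {"offset":[0,0,0.04],"spin":0},
    {"offset":[0,0,0.03],"spin":0},
    {"offset":[0,0,0.012],"spin":0},
  ],
)

```text
time_s: 14.05
ee_pos: [660.6, -321.6, 115.5]
ee_rot: [-179.9, 0.2, 7.7]
force: [0.7, -0.0, -0.3]
gripper_width: 0.4
gripper_force: 0.0
```

Call:
arm_command(
  motion=[
    {"offset":[-0.01,0,0],"spin":0},
    {"offset":[-0.006,0,0],"spin":0},
    {"offset":[-0.004,0,0],"spin":0},
  ],
)

```text
time_s: 14.42
ee_pos: [642.5, -324.9, 118.8]
ee_rot: [179.9, -0.1, 7.6]
force: [-0.2, 0.5, -1.6]
gripper_width: 0.4
gripper_force: 0.0
```

Call:
arm_command(
  motion=[
    {"offset":[-0.002,0,0],"spin":0},
    {"offset":[-0.002,0,0],"spin":0},
  ],
)

```text
time_s: 14.68
ee_pos: [638.6, -324.9, 117.4]
ee_rot: [180.0, -0.0, 7.6]
force: [-0.9, 0.6, -0.8]
gripper_width: 0.2
gripper_force: 0.0
```

Call:
arm_command(
  motion=[
    {"offset":[-0.0015,0,0],"spin":0},
    {"offset":[-0.0015,0,0],"spin":0},
  ],
)

```text
time_s: 14.92
ee_pos: [635.6, -325.2, 116.8]
ee_rot: [180.0, 0.0, 7.6]
force: [0.9, -0.2, 0.5]
gripper_width: 0.3
gripper_force: 0.0
```

Call:
arm_command(
  motion=[
    {"offset":[-0.0015,0,0],"spin":0},
    {"offset":[-0.0015,0,0],"spin":0},
  ],
)

```text
time_s: 15.18
ee_pos: [632.6, -325.7, 116.9]
ee_rot: [180.0, -0.0, 7.6]
force: [0.8, -0.8, -0.2]
gripper_width: 0.3
gripper_force: 0.3
```

Call:
arm_command(
  motion=[
    {"offset":[-0.0015,0,0],"spin":0},
    {"offset":[-0.0015,0,0],"spin":0},
  ],
)

```text
time_s: 15.42
ee_pos: [631.4, -325.9, 117.4]
ee_rot: [179.9, -0.2, 7.6]
force: [7.0, 0.6, -1.7]
gripper_width: 0.3
gripper_force: 2.4
```

Call:
arm_command(
  motion=[
    {"offset":[-0.0015,0,0],"spin":0},
    {"offset":[-0.0015,0,0],"spin":0},
  ],
)

```text
time_s: 15.68
ee_pos: [629.3, -326.3, 117.8]
ee_rot: [179.9, -0.4, 7.6]
force: [8.4, 1.6, 0.2]
gripper_width: 0.3
gripper_force: 3.2
```

Call:
arm_command(
  motion=[
    {"offset":[-0.0015,0,0],"spin":0},
    {"offset":[-0.001,0,0],"spin":0},
  ],
)

```text
time_s: 15.92
ee_pos: [628.8, -326.4, 118.1]
ee_rot: [179.9, -0.6, 7.6]
force: [13.0, 3.2, -2.2]
gripper_width: 0.5
gripper_force: 4.7
```

```bash
python3 look.py 6; python3 fit.py 6 -178 -18 130
```

```text
[ 628.8 -326.4  118.1] [179.9  -0.6   7.6] [13.   3.2 -2.2]
-5 84 s [32.6 35.1 43.4]
5 68 s [33.7 35.2 36.8]
15 52 s [32.7 34.1 35.1]
25 42 s [32.  34.  34.9]
35 43 s [32.  34.  35.9]
45 31 s [32.1 33.7 35.1]
55 24 s [32.7 34.1 35.3]
65 29 s [31.5 33.1 36.2]
75 12 s [32.6 33.  34.3]
85 12 s [32.3 34.  34.5]
95 11 s [32.2 32.8 34.1]
105 15 s [31.3 32.1 34.5]
115 44 s [32.1 33.7 34.7]
125 109 s [27.2 32.4 34.6]
135 27 s [27.  30.8 33.4]
h max [131.  131.9 132.5]
```

```bash
python3 plan.py 640,-324.5,117,7.6,2 650,-323,250,10,3 600,0,230,70,7 481.3,308,150,107.4,7
```

```text
[ 628.8 -326.4  118.1] [179.9  -0.6   7.6] [11.7  0.9 -1.8] 0.4 16.02
6 mm/row
44 mm/row
47 mm/row
49 mm/row
[{"offset": [0.0057, -0.0002, 0.0005], "spin": -0.0001}, {"offset": [0.0057, -0.0002, 0.0005], "spin": -0.0001}, {"offset": [0.0034, -0.0001, -0.0443], "spin": -0.014}, {"offset": [0.0034, -0.0, -0.0443], "spin": -0.014}, {"offset": [0.0034, 0.0, -0.0443], "spin": -0.014}]
[{"offset": [0.001, -0.0467, 0.0029], "spin": -0.1496}, {"offset": [0.0079, -0.046, 0.0029], "spin": -0.1496}, {"offset": [0.0147, -0.0443, 0.0029], "spin": -0.1496}, {"offset": [0.0211, -0.0416, 0.0029], "spin": -0.1496}, {"offset": [0.0271, -0.038, 0.0029], "spin": -0.1496}]
[{"offset": [0.0325, -0.0336, 0.0029], "spin": -0.1496}, {"offset": [0.0371, -0.0283, 0.0029], "spin": -0.1496}, {"offset": [0.0355, -0.031, 0.0114], "spin": -0.0933}, {"offset": [0.0383, -0.0275, 0.0114], "spin": -0.0933}, {"offset": [0.0407, -0.0239, 0.0114], "spin": -0.0933}]
[{"offset": [0.0427, -0.02, 0.0114], "spin": -0.0933}, {"offset": [0.0444, -0.0159, 0.0114], "spin": -0.0933}, {"offset": [0.0457, -0.0117, 0.0114], "spin": -0.0933}, {"offset": [0.0466, -0.0074, 0.0114], "spin": -0.0933}]
```

Call:
arm_command(
  motion=[
    {"offset":[0.006,0,0],"spin":0},
    {"offset":[0.008,0,0],"spin":0},
    {"offset":[0.0035,0,-0.044],"spin":-0.014},
    {"offset":[0.0035,0,-0.044],"spin":-0.014},
    {"offset":[0.0035,0,-0.044],"spin":-0.014},
  ],
)

```text
time_s: 16.65
ee_pos: [648.0, -323.4, 249.9]
ee_rot: [-180.0, 0.1, 10.0]
force: [1.0, 0.7, -0.8]
gripper_width: 0.6
gripper_force: 0.0
```

Call:
arm_command(
  motion=[
    {"offset":[0.001,-0.0465,0.003],"spin":-0.15},
    {"offset":[0.008,-0.046,0.003],"spin":-0.15},
    {"offset":[0.0145,-0.044,0.003],"spin":-0.15},
    {"offset":[0.021,-0.0415,0.003],"spin":-0.15},
    {"offset":[0.027,-0.038,0.003],"spin":-0.15},
  ],
  jaw=0.06,
)

```text
time_s: 17.27
ee_pos: [611.6, -92.3, 233.6]
ee_rot: [-179.9, 0.1, 53.3]
force: [-0.6, 0.3, 0.6]
gripper_width: 47.5
gripper_force: 0.0
```

Call:
arm_command(
  motion=[
    {"offset":[0.0325,-0.0335,0.003],"spin":-0.15},
    {"offset":[0.037,-0.0285,0.003],"spin":-0.15},
    {"offset":[0.0355,-0.031,0.011],"spin":-0.093},
    {"offset":[0.0385,-0.0275,0.011],"spin":-0.093},
    {"offset":[0.0405,-0.024,0.011],"spin":-0.093},
  ],
)

```text
time_s: 17.9
ee_pos: [545.5, 131.6, 194.5]
ee_rot: [-179.9, 0.1, 86.3]
force: [0.4, 0.4, 0.3]
gripper_width: 59.9
gripper_force: 0.0
```

```bash
python3 look.py 7; python3 fit.py 7 -178 -18 130; python3 plan.py 481.3,308,150,107.4,5 481.3,308,90,107.4,4
```

```text
[545.5 131.6 194.5] [-1.799e+02  1.000e-01  8.630e+01] [0.4 0.4 0.3]
-5 100 s [33.  34.9 45. ]
5 102 s [32.9 34.2 35.7]
15 81 s [32.4 34.6 35.7]
25 89 s [32.4 34.2 35.5]
35 94 s [32.2 33.7 35.4]
45 79 s [32.3 34.  35.2]
55 91 s [32.6 34.1 35.6]
65 112 s [28.6 32.7 34.7]
75 41 s [30.4 32.7 34.7]
85 36 s [31.7 33.8 35.1]
95 84 s [32.4 34.  35.1]
105 93 s [32.4 33.7 34.8]
115 99 s [32.4 33.8 35.1]
125 130 s [29.5 32.5 34. ]
135 38 s [28.  31.5 33.7]
h max [131.3 132.2 133.6]
[543.6 133.5 193.6] [-179.7    0.    86.5] [ 0.6 -1.3 -0.8] 60.0 18.0
38 mm/row
15 mm/row
[{"offset": [0.0341, -0.0146, 0.0087], "spin": -0.0731}, {"offset": [0.035, -0.0121, 0.0087], "spin": -0.0731}, {"offset": [0.0358, -0.0095, 0.0087], "spin": -0.0731}, {"offset": [0.0364, -0.0068, 0.0087], "spin": -0.0731}, {"offset": [0.0368, -0.0042, 0.0087], "spin": -0.0731}]
[{"offset": [0.0, -0.0, 0.015], "spin": 0.0}, {"offset": [0.0, -0.0, 0.015], "spin": 0.0}, {"offset": [0.0, -0.0, 0.015], "spin": 0.0}, {"offset": [0.0, -0.0, 0.015], "spin": 0.0}]
```

The deep front now lies flat. On to the shallow one.

Call:
arm_command(
  motion=[
    {"offset":[0.034,-0.0145,0.009],"spin":-0.073},
    {"offset":[0.035,-0.012,0.009],"spin":-0.073},
    {"offset":[0.036,-0.0095,0.009],"spin":-0.073},
    {"offset":[0.0365,-0.007,0.009],"spin":-0.073},
    {"offset":[0.037,-0.004,0.008],"spin":-0.073},
  ],
)

```text
time_s: 18.62
ee_pos: [485.2, 305.8, 150.7]
ee_rot: [-180.0, 0.1, 107.1]
force: [0.4, 0.8, 0.0]
gripper_width: 59.9
gripper_force: 0.0
```

```bash
python3 plan.py 481.3,308,90,107.4,5
```

```text
[485.2 305.8 150.7] [-1.800e+02  1.000e-01  1.071e+02] [0.4 0.8 0. ] 59.9 18.62
12 mm/row
[{"offset": [0.0006, -0.0006, 0.0121], "spin": -0.0009}, {"offset": [0.0006, -0.0006, 0.0121], "spin": -0.0009}, {"offset": [0.0006, -0.0006, 0.0121], "spin": -0.0009}, {"offset": [0.0006, -0.0006, 0.0121], "spin": -0.0009}, {"offset": [0.0006, -0.0006, 0.0121], "spin": -0.0009}]
```

Call:
arm_command(
  motion=[
    {"offset":[0.001,-0.001,0.012],"spin":-0.002},
    {"offset":[0.001,-0.001,0.012],"spin":-0.002},
    {"offset":[0.001,-0.001,0.012],"spin":0},
    {"offset":[0,0,0.012],"spin":0},
    {"offset":[0,0,0.012],"spin":0},
  ],
  jaw=0.04,
)

```text
time_s: 19.25
ee_pos: [481.7, 307.2, 90.1]
ee_rot: [-180.0, 0.0, 107.3]
force: [-0.7, 0.5, -0.2]
gripper_width: 39.8
gripper_force: 0.0
```

Call:
arm_command(
  motion=[
    {"offset":[0,0,0],"spin":0},
    {"offset":[0,0,0],"spin":0},
    {"offset":[0,0,0],"spin":0},
    {"offset":[0,0,0],"spin":0},
    {"offset":[0,0,0],"spin":0},
  ],
  jaw=0.005,
  newtons=20,
)

```text
time_s: 19.88
ee_pos: [481.5, 307.8, 91.3]
ee_rot: [180.0, -0.0, 107.3]
force: [-0.7, 0.7, 2.4]
gripper_width: 11.9
gripper_force: 20.0
```

```bash
python3 plan.py 481.5,308,150,107.4,3 500,250,235,107.4,4 600,20,240,103,5 608,-130,200,97.8,5
```

```text
[481.5 307.8  91.3] [180.   -0.  107.3] [-0.7  0.7  2.4] 11.9 19.88
20 mm/row
26 mm/row
50 mm/row
31 mm/row
[{"offset": [0.0001, 0.0, -0.0196], "spin": -0.0005}, {"offset": [0.0001, 0.0, -0.0196], "spin": -0.0005}, {"offset": [0.0001, 0.0, -0.0196], "spin": -0.0005}, {"offset": [-0.0152, 0.0001, -0.0213], "spin": -0.0}, {"offset": [-0.0152, 0.0001, -0.0213], "spin": -0.0}]
[{"offset": [-0.0152, 0.0001, -0.0213], "spin": -0.0}, {"offset": [-0.0152, 0.0001, -0.0213], "spin": -0.0}, {"offset": [-0.0499, 0.0053, -0.001], "spin": 0.0154}, {"offset": [-0.0498, 0.0061, -0.001], "spin": 0.0154}, {"offset": [-0.0497, 0.0069, -0.001], "spin": 0.0154}]
[{"offset": [-0.0496, 0.0076, -0.001], "spin": 0.0154}, {"offset": [-0.0495, 0.0084, -0.001], "spin": 0.0154}, {"offset": [-0.0296, -0.0052, 0.008], "spin": 0.0182}, {"offset": [-0.0297, -0.0047, 0.008], "spin": 0.0182}, {"offset": [-0.0298, -0.0041, 0.008], "spin": 0.0182}]
[{"offset": [-0.0298, -0.0036, 0.008], "spin": 0.0182}, {"offset": [-0.0299, -0.003, 0.008], "spin": 0.0182}]
```

Call:
arm_command(
  motion=[
    {"offset":[0,0,-0.02],"spin":0},
    {"offset":[0,0,-0.02],"spin":0},
    {"offset":[0,0,-0.02],"spin":0},
    {"offset":[-0.015,0,-0.021],"spin":0},
    {"offset":[-0.015,0,-0.021],"spin":0},
  ],
)

```text
time_s: 20.5
ee_pos: [490.2, 278.7, 193.2]
ee_rot: [-180.0, 0.0, 107.3]
force: [-0.1, 0.2, -1.3]
gripper_width: 12.0
gripper_force: 20.0
```

Call:
arm_command(
  motion=[
    {"offset":[-0.015,0,-0.021],"spin":0},
    {"offset":[-0.015,0,-0.021],"spin":0},
    {"offset":[-0.05,0.0055,-0.001],"spin":0.015},
    {"offset":[-0.05,0.006,-0.001],"spin":0.015},
    {"offset":[-0.05,0.007,-0.001],"spin":0.015},
  ],
)

```text
time_s: 21.12
ee_pos: [559.8, 110.4, 237.7]
ee_rot: [-180.0, 0.0, 104.7]
force: [0.6, 0.2, -2.0]
gripper_width: 12.1
gripper_force: 20.0
```

```bash
python3 plan.py 600,0,235,102,3 601,-132.6,200,97.8,5
```

```text
[559.8 110.4 237.7] [-180.     0.   104.7] [ 0.6  0.2 -2. ] 12.1 21.12
39 mm/row
27 mm/row
[{"offset": [-0.039, 0.0036, 0.0009], "spin": 0.0158}, {"offset": [-0.0389, 0.0042, 0.0009], "spin": 0.0158}, {"offset": [-0.0389, 0.0049, 0.0009], "spin": 0.0158}, {"offset": [-0.026, -0.0053, 0.007], "spin": 0.0147}, {"offset": [-0.0261, -0.0049, 0.007], "spin": 0.0147}]
[{"offset": [-0.0261, -0.0046, 0.007], "spin": 0.0147}, {"offset": [-0.0262, -0.0042, 0.007], "spin": 0.0147}, {"offset": [-0.0262, -0.0038, 0.007], "spin": 0.0147}]
```

Call:
arm_command(
  motion=[
    {"offset":[-0.039,0.0035,0.001],"spin":0.016},
    {"offset":[-0.039,0.004,0.001],"spin":0.016},
    {"offset":[-0.039,0.005,0.001],"spin":0.016},
    {"offset":[-0.026,-0.0055,0.007],"spin":0.015},
    {"offset":[-0.026,-0.005,0.007],"spin":0.015},
  ],
)

```text
time_s: 21.75
ee_pos: [599.6, -53.0, 220.3]
ee_rot: [-180.0, -0.0, 100.2]
force: [-0.0, 1.3, -2.4]
gripper_width: 12.1
gripper_force: 20.0
```

Call:
arm_command(
  motion=[
    {"offset":[-0.026,-0.0045,0.007],"spin":0.0145},
    {"offset":[-0.026,-0.004,0.007],"spin":0.0145},
    {"offset":[-0.026,-0.004,0.007],"spin":0.0145},
    {"offset":[0,0,0],"spin":0},
  ],
)

```text
time_s: 22.25
ee_pos: [599.5, -132.3, 198.8]
ee_rot: [-179.9, -0.0, 97.6]
force: [0.5, 0.8, -2.2]
gripper_width: 11.8
gripper_force: 20.0
```

```bash
python3 look.py 8; python3 - <<'E'
from h import *
yaw=np.radians(7.8);R=np.array([[np.cos(yaw),np.sin(yaw)],[-np.sin(yaw),np.cos(yaw)]]);C=np.array([590,-234.])
print("tool",R@(env.state()["ee_pos"][:2]-C))
p=cloud("scene",np.load("scene8.npy"));q=np.concatenate([(p[...,:2]-C)@R.T,p[...,2:]],-1).reshape(-1,3)
f=q[(q[:,2]>128)&(q[:,2]<200)&(abs(q[:,0]-30)<12)&(abs(q[:,1]-100)<95)]
print(len(f),np.percentile(f[:,0],[25,50,75]).round(1),np.percentile(f[:,1],[1,99]).round(1),np.polyfit(f[:,1],f[:,0],1).round(3),np.percentile(f[:,2],[1,99]))
E
```

```text
[ 599.5 -132.3  198.8] [-179.9   -0.    97.6] [ 0.5  0.8 -2.2]
tool [ 23.91707729 101.12381497]
443 [31.9 32.8 33.5] [ 24.6 183. ] [-2.4000e-02  3.5075e+01] [129.33997762 199.27546419]
```

Call:
arm_command(
  motion=[
    {"offset":[-0.003,0.001,0.015],"spin":0.015},
    {"offset":[0,0,0.015],"spin":0},
    {"offset":[0,0,0.01],"spin":0},
    {"offset":[0,0,0.005],"spin":0},
    {"offset":[0,0,0.003],"spin":0},
  ],
)

```text
time_s: 22.98
ee_pos: [601.6, -133.7, 151.7]
ee_rot: [-180.0, 0.0, 96.9]
force: [0.5, -0.2, -2.1]
gripper_width: 12.2
gripper_force: 20.0
```

Call:
arm_command(
  motion=[
    {"offset":[0,0,0.002],"spin":0},
    {"offset":[0,0,0.001],"spin":0},
  ],
)

```text
time_s: 23.22
ee_pos: [601.7, -133.8, 149.2]
ee_rot: [180.0, 0.0, 96.9]
force: [-1.0, -0.1, -1.3]
gripper_width: 11.8
gripper_force: 20.0
```

Call:
arm_command(
  motion=[
    {"offset":[0,0,0.001],"spin":0},
    {"offset":[0,0,0.001],"spin":0},
  ],
)

```text
time_s: 23.48
ee_pos: [601.6, -133.8, 147.1]
ee_rot: [180.0, 0.0, 96.9]
force: [-0.8, 0.1, -1.3]
gripper_width: 11.7
gripper_force: 20.0
```

Call:
arm_command(
  motion=[
    {"offset":[0,0,0.001],"spin":0},
    {"offset":[0,0,0.001],"spin":0},
  ],
)

```text
time_s: 23.72
ee_pos: [601.7, -133.9, 145.3]
ee_rot: [180.0, 0.0, 96.9]
force: [-0.5, -0.5, 2.8]
gripper_width: 11.4
gripper_force: 20.0
```

Call:
arm_command(
  motion=[
    {"offset":[0,0,0.001],"spin":0},
    {"offset":[0,0,0.001],"spin":0},
  ],
)

```text
time_s: 23.98
ee_pos: [601.8, -134.2, 144.9]
ee_rot: [179.9, 0.1, 96.9]
force: [-3.1, -1.4, 12.1]
gripper_width: 11.8
gripper_force: 20.0
```

Call:
arm_command(
  motion=[
    {"offset":[0,0,-0.001],"spin":0},
    {"offset":[0,0,0],"spin":0},
    {"offset":[0,0,0],"spin":0},
    {"offset":[0,0,0],"spin":0},
  ],
  jaw=0.03,
)

```text
time_s: 24.48
ee_pos: [601.4, -133.7, 143.7]
ee_rot: [-180.0, -0.0, 96.9]
force: [-0.3, 0.6, 0.3]
gripper_width: 30.1
gripper_force: 0.0
```

Call:
arm_command(
  motion=[
    {"offset":[0,-0.003,0.0015],"spin":0},
    {"offset":[0,-0.003,0.0015],"spin":0},
    {"offset":[0,-0.003,0.0015],"spin":0},
    {"offset":[0,-0.003,0.0015],"spin":0},
  ],
)

```text
time_s: 24.98
ee_pos: [589.3, -135.2, 137.9]
ee_rot: [-180.0, 0.0, 96.9]
force: [-0.1, -0.1, 0.7]
gripper_width: 29.8
gripper_force: 0.2
```

```bash
python3 look.py 9; python3 panel.py 9 100 92 160
```

```text
[ 589.3 -135.2  137.9] [-180.     0.    96.9] [-0.1 -0.1  0.7]
pts 356 702 tilt 14.9 yaw err -0.1 face x' at z=60 36.9 y' range [ 22.7 178.5] zmax 154.9
```

Call:
arm_command(
  motion=[
    {"offset":[0,-0.003,0.002],"spin":0},
    {"offset":[0,-0.003,0.002],"spin":0},
    {"offset":[0,-0.003,0.002],"spin":0},
    {"offset":[0,-0.003,0.001],"spin":0},
    {"offset":[0,-0.003,0],"spin":0},
  ],
)

```text
time_s: 25.7
ee_pos: [574.4, -137.0, 130.8]
ee_rot: [-180.0, -0.0, 96.9]
force: [-0.1, -0.5, -0.0]
gripper_width: 29.7
gripper_force: 0.1
```

Call:
arm_command(
  motion=[
    {"offset":[0,-0.002,0],"spin":0},
    {"offset":[0,0,0],"spin":0},
    {"offset":[0,0,0],"spin":0},
  ],
  jaw=0.052,
)

```text
time_s: 26.08
ee_pos: [572.9, -137.3, 131.1]
ee_rot: [180.0, 0.0, 96.9]
force: [0.2, 0.2, -0.5]
gripper_width: 52.1
gripper_force: 0.0
```

Call:
arm_command(
  motion=[
    {"offset":[0,-0.007,-0.012],"spin":0},
    {"offset":[0,-0.012,-0.02],"spin":0},
    {"offset":[0,-0.015,-0.025],"spin":0},
    {"offset":[0,-0.015,-0.03],"spin":0},
    {"offset":[0,-0.01,-0.04],"spin":0},
  ],
)

```text
time_s: 26.7
ee_pos: [512.4, -144.4, 260.0]
ee_rot: [-180.0, 0.0, 96.9]
force: [1.5, 0.2, 0.3]
gripper_width: 51.9
gripper_force: 0.0
```

```bash
python3 look.py 10; python3 fit.py 10 20 180 77;echo; python3 fit.py 10 -178 -18 130;python3 plan.py; python3 - <<'E'
import cv2
cv2.imwrite("pics/c10.png",cv2.resize(cv2.imread("pics/scene10.png")[110:260,140:300],(640,600),interpolation=3))
E
```

```text
[ 512.4 -144.4  260. ] [-180.     0.    96.9] [1.5 0.2 0.3]
-5 108 s [32.2 34.1 41.6]
5 122 s [32.7 34.3 36.6]
15 101 s [32.2 33.6 34.9]
25 103 s [32.6 33.6 35.1]
35 100 s [31.4 33.2 34.4]
45 99 s [31.8 33.6 34.8]
55 104 s [32.6 33.7 34.9]
65 110 s [32.  33.7 35. ]
75 141 s [29.6 32.6 34.3]
85 64 s [25.8 29.1 33.6]
h max [81.4 82.3 82.7]

-5 94 s [33.  35.6 43.9]
5 105 s [33.  34.3 36.1]
15 85 s [32.4 33.9 35.4]
25 87 s [32.3 33.7 34.9]
35 78 s [32.7 34.3 35.7]
45 102 s [32.7 34.1 35.3]
55 87 s [32.6 34.  35.5]
65 115 s [28.3 32.2 34.3]
75 38 s [31.6 33.8 35.3]
85 41 s [31.2 33.  35.7]
95 78 s [31.6 33.3 35.1]
105 96 s [32.2 33.9 35.3]
115 97 s [32.1 33.7 35.2]
125 129 s [28.3 32.4 34.4]
135 38 s [27.3 30.1 33.2]
h max [130.7 131.4 132. ]
[ 514.9 -145.2  264.4] [179.4   0.3  96.9] [0.2 0.6 0.4] 51.9 26.8
```

View pics/c10.png

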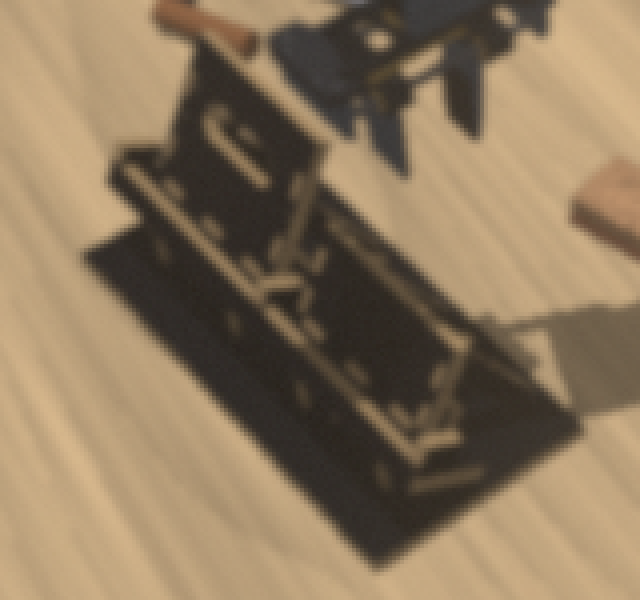

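The picture shows the deep front (240,130) and the shallow front (360,330) in their bays behind the lip. Both faces are parallel to the rest, and their tops are 50 mm apart along the slope, as they should be. The gripper is clear.

```bash
python3 -c "
from workcell import env
print(env.job_done())"
```

```text
the job is handed in; nothing more can be done
None
```

I stood both black drawer fronts on the stand, the deep one in the right bay and the shallow one in the left, lower edges down behind the lip and backs flat in the final depth check, and handed the job in at about 27 s.

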